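# Draw the end panel of a reed-plate rack home with its cam lock

## Task

Finish the knock-down rack for reed plates: stand the loose end panel up to the open end of the rack and push it on gently, so that its two dowels enter their holes and its bolt goes into the mouth of the cam lock. Then turn the red-handled crank clockwise, about half a turn, until you feel the hook pull the panel firmly up against the two rubber buffers: properly tight, but stop there, because forcing the crank further tears the bolt out. The buffers are screwed out by different amounts, so go by feel and not by angle; let go of everything with the panel standing tight, and leave the tin, the sanding block, the brush and the screwdriver where they are.

Things in the scene. Friction and masses are not known exactly. Their poses are not given: they have to be found in the camera images.
- panel: loose plywood end panel, 18 thick (x) x 170 wide (y) x 105 high (z), 0.15 to 0.3 kg, standing on edge; take its top edge. Origin under its middle. From its +x face stick out two dowels (diameter 8, 20 long, tapered nose, at y = +-60, 11 above its foot) and in the middle a bolt, 37 above its foot
- bolt_pin (a point): centre of the upright cross pin (diameter 10, 23 tall) at the end of the panel's bolt, 35 off the panel's +x face (44 from its mid plane), 37 above its foot: the cam's hook catches it from outside
- rack: fixed rack: plywood board 22 thick, 160 wide, reed plates and one end panel at its back. Origin on the worktop under the vertical cam axis; +x points away from the open end (edge at x = -46). Panel goes on moving along +x, parallel, foot on the worktop. Two dowel holes (12 wide, 26 deep) in that edge at y = +-60, z = 11. Hook passes the pin if the pin is pushed in to x = -28 or nearer; hub stops it at -12
- crank (a joint): turn of crank and hook, clockwise from above, rad: 0 to 0.15 at the start (open), stop at 4.15. From about 0.6 the hook closes round the pin, then draws it in 4.6 mm per rad. Two springy rubber buffers (z = 37, y = +-52 on the rack; 26 N/mm together) meet the panel with the pin 16 to 23 from the axis (they are screwed out differently each time); tight at about 2.4 to 3.9. Stays where it is left
- crank_grip (a point): middle of the crank's upright red sleeve (diameter 19, 30 tall, turns freely on its pin), 40 from the cam axis, 72 above the worktop (arm and hub reach up to 61); at crank 0 it is on the rack's +y side, and turning carries it past +x to -y. Push along its path: 1 to 3 N idle, about 10 N (9 to 11.5) when tight; from 13 N, held still, the bolt is overloaded
- cam_hook: the cam's double steel hook under the crank, origin on the worktop at the cam axis; its pull on the bolt should end near 26 N
- wax_tin: red tin with a paper label, diameter 67, 37 high; leave it
- pad_block: pale wooden sanding block 72 x 84 x 34; leave it
- brass_brush: wire brush 34 x 120 x 30, bristles up; leave it
- screwdriver: screwdriver with amber handle, 156 long; leave it

How it is judged:
By the outcome, as a careful person would: the job done as asked, in the order asked, and still so for the second after the job is handed in, with the robot touching nothing.
It also fails if it takes over 70 s, if anything falls off the work surface, if the arm or the gripper's body presses on something with over 40 N, if the wrist force passes 120 N, or if a joint passes its speed limit or range.

## Robot

A 7-joint arm with a two-finger parallel gripper is mounted at the origin on a cart in front of the work surface, level with it; the furniture and walls round the work are solid. World frame = base frame: x ahead of the robot, y to its left, z up, the work surface at z = 0. Lengths are in m, angles in rad, forces in N, time in s.
With the tool pointing down it reaches from about 0.4 to 0.9 m from the base axis. Payload 5.5 kg.
Tool frame: the origin (TCP) lies midway between the tips of the shut fingers; the grasp point (between the pads) lies 19 mm behind it (manip.grip_depth is the distance from the TCP to the grasp point, in m); z points along the fingers, y is the line along which they close (so a half turn about z gives the same grasp; the last joint's range is limited). The gripper opens to 92 mm and grips with 3 to 60 N. Pads are 19 mm wide; open, the fingers measure 130 mm over their backs; the gripper's body (75 mm by 190 mm) begins 47 mm behind the grasp point.
Start: joints at [-0.982, 0.501, -0.427, 1.55, 0.221, 1.138, -0.21], TCP at [0.208, 0.616, 0.206] pointing down, gripper open.
Joint ranges: [-2.88, 2.88], [-0.31, 2.03], [-1.54, 1.56], [0.2, 2.42], [-1.41, 4.55], [0.19, 2.02], [-2.57, 2.57]. Speed limits (rad/s): [2.57, 2.57, 3.14, 3.14, 3.14, 3.14, 3.14].

## Interface

Orientations are given as a unit quaternion [x, y, z, w].
In Python, from bench import manip, effector, viewer gives the robot as it stands. Calls block until the motion is done:
- manip.move_pose(position, orientation): joint-space move of the TCP to a pose.
- manip.servo_line(position, ori=None, vel=0.15): straight line of the TCP; ori=None keeps the orientation; vel is the mean speed in m/s.
- manip.movej(angles): joint-space move.
- effector.open_jaws() and effector.close(f_grip=None): open the fingers fully, or close them until they stop; f_grip is the grip in N (None keeps the last).
- manip.sleep(seconds).
- manip.solve_ik(position, orientation): joint angles nearest the present ones, or None.
- viewer.get_image(name): name is "scene" or "side" or "wrist"; returns the picture (420x560x3 uint8, red, green, blue); there is no depth.
- viewer.get_calibration(name): a dict with "vfov" (degrees; the focal length in pixels is half the picture's height over the tangent of half this angle, whatever the lens; pixels are square), "cx", "cy" (the principal point, pixels), "eye" and "attitude" of the camera in the world. Camera axes: x right, y down, z forward; pixel columns grow to the right and rows downward; lengths in m; the calibration is good to about 2 mm. A picture is of the moment at which its call begins: read the wrist's pose just before it. get_calibration takes no time and is no camera call; for the wrist camera it gives the pose at the moment of the call.
A pose or a line that the arm cannot do raises manip.PlanningError and nothing moves.
- manip.hand_in(): hands the job in; it is judged then, once.
Readings, each from a call of its own:
- manip.current_clock(): time.
- manip.current_q(): joint angles.
- manip.current_joint_velocities(): joint speeds.
- manip.current_tau(): joint torques, N m.
- manip.current_tool_pos(): TCP position.
- manip.current_tcp_rot(): TCP orientation.
- manip.current_force(): force on the tool from outside, world axes, zero at the start.
- manip.current_wrist_torque(): the same for the moment, N m.
- manip.current_finger_gap(): finger opening in m.
- manip.current_gripper_force(): force on a finger pad.
Only numpy, scipy, OpenCV 4.12 (cv2) and the standard library are available. Lean on these libraries where they do the work, as an engineer would, in place of code of your own. Each camera call takes 0.05 s, during which the arm holds its last target. There are 200 camera calls.

## Working session

There is one attempt and no reset: what is moved stays moved. The work goes in short steps, each a Python script; the robot and the scene stay as the last script left them, time stands still between calls to the robot, and variables do not carry over. Pictures are saved under pics/ and viewed, at most 10 in all, crops included, and the job is handed in when it is done.

```bash
mkdir -p pics; ls; python3 - <<'E'
from bench import manip, effector, viewer
import cv2
for n in ["scene","side"]:
    im=viewer.get_image(n); cv2.imwrite(f"pics/{n}0.png",cv2.cvtColor(im,cv2.COLOR_RGB2BGR)); print(n,viewer.get_calibration(n))
print(manip.current_clock(),manip.current_tcp_rot(),manip.grip_depth, viewer.get_calibration("wrist"))
E
```

```text
pics
scene {'vfov': 50.015045295060155, 'cx': 278.650482552558, 'cy': 210.29323410852703, 'eye': array([-0.02732675, -0.65223059,  0.97537678]), 'attitude': array([ 0.85692614, -0.38489248,  0.14458651, -0.31085383])}
side {'vfov': 42.1777614848007, 'cx': 282.48966859732815, 'cy': 222.03597752464435, 'eye': array([ 0.85985128, -0.99183316,  1.38778376]), 'attitude': array([ 0.93889307,  0.1687842 , -0.05951759, -0.2940227 ])}
0.1 [ 1.62132857e-01  9.86768526e-01 -8.86065545e-04 -1.63999216e-04] 0.0188 {'vfov': 66.0349607375168, 'cx': 280.1795419075324, 'cy': 209.63430388785466, 'eye': array([0.12952968, 0.64211838, 0.38439843]), 'attitude': array([0.80260968, 0.57627044, 0.08894805, 0.12577092])}
```

View pics/scene0.png

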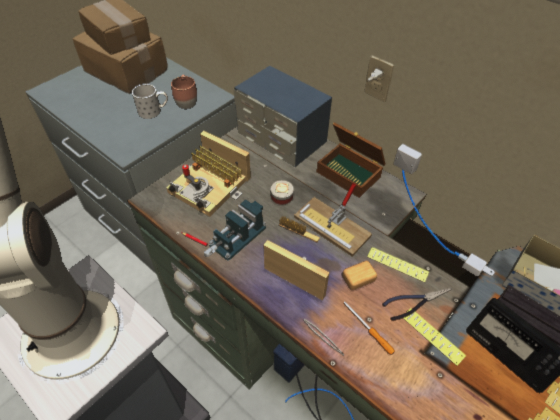

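View pics/side0.png

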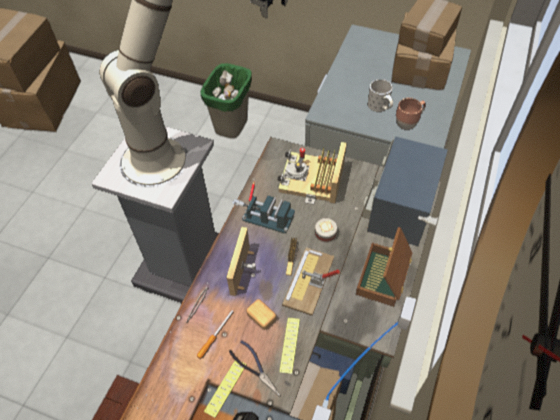

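```bash
cat > h.py <<'E'
import numpy as np, cv2
from scipy.spatial.transform import Rotation as R
from bench import manip, effector, viewer
def ray(c,u,v):
    f=210/np.tan(np.radians(c['vfov'])/2)
    d=R.from_quat(c['attitude']).apply([(u-c['cx'])/f,(v-c['cy'])/f,1.]); return np.array(c['eye']),d
def onz(c,u,v,z):
    e,d=ray(c,u,v); return e+d*(z-e[2])/d[2]
def proj(c,p):
    f=210/np.tan(np.radians(c['vfov'])/2)
    q=R.from_quat(c['attitude']).inv().apply(np.array(p)-c['eye']); return q[...,:2]/q[...,2:]*f+[c['cx'],c['cy']]
def tri(c1,p1,c2,p2):
    A=[];b=[]
    for c,p in((c1,p1),(c2,p2)):
        e,d=ray(c,*p); d=d/np.linalg.norm(d); M=np.eye(3)-np.outer(d,d); A.append(M);b.append(M@e)
    x=np.linalg.solve(sum(A),sum(b)); return x,[np.linalg.norm(M@x-bb)*1000 for M,bb in zip(A,b)]
def save(n,im): cv2.imwrite(f"pics/{n}.png",cv2.cvtColor(im,cv2.COLOR_RGB2BGR))
E
python3 - <<'E'
import cv2,numpy as np
a=cv2.imread("pics/scene0.png");b=cv2.imread("pics/side0.png")
def c(i,x,y): return cv2.resize(i[y:y+75,x:x+100],None,fx=4,fy=4,interpolation=cv2.INTER_CUBIC)
cv2.imwrite("pics/c0.png",np.vstack([np.hstack([c(a,155,130),c(b,262,135)]),np.hstack([c(a,245,230),c(b,205,223)])]))
E
```

```text
(no output)
```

View pics/c0.png

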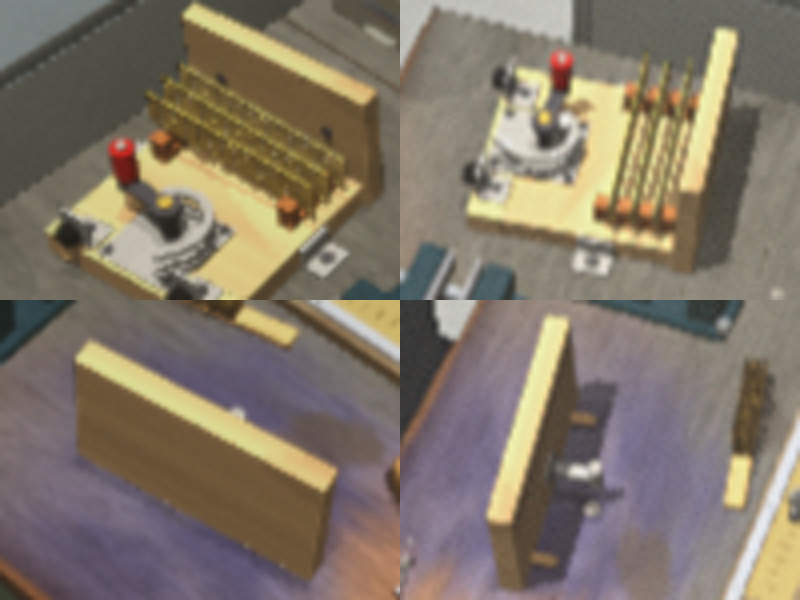

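```bash
python3 - <<'E'
from h import *
np.set_printoptions(precision=4,suppress=True)
S=viewer.get_calibration("scene");D=viewer.get_calibration("side")
o={'r':((155,130),(262,135)),'p':((245,230),(205,223))}
def P(k,a,b):
    f=lambda q,off:(q[0]/4-.375+off[0],q[1]/4-.375+off[1])
    return f(a,o[k][0]),f(b,o[k][1])
for n,k,a,b,z in [("panel L out","p",(76,57),(146,17),.105),("panel L in","p",(90,41),(169,20),.105),("panel R out","p",(322,190),(88,222),.105),("panel R in","p",(336,170),(112,226),.105),
 ("grip top","r",(121,144),(162,55),.087),("hub screw","r",(165,202),(147,118),.061),("end L far","r",(194,5),(335,30),None),("end R far","r",(380,92),(300,185),None),("end L near","r",(183,13),(316,28),None),("end R near","r",(370,103),(280,190),None),("front board left top","r",(50,225),(98,72),.022),("front right top","r",(0,0),(72,210),.022),("right back board","r",(362,190),(275,245),.022)]:
    p,q=P(k,a,b); x,e=tri(S,p,D,q); print(n,x,np.round(e,1), onz(S,*p,z)[:2] if z else '',onz(D,*q,z)[:2] if z else '')
E
```

```text
panel L out [ 0.4247 -0.2156  0.1051] [0.4 0.4] [ 0.4248 -0.2151] [ 0.4246 -0.216 ]
panel L in [ 0.4404 -0.2119  0.1028] [0.4 0.4] [ 0.4391 -0.2134] [ 0.4411 -0.2127]
panel R out [ 0.4519 -0.3797  0.0998] [0.7 0.7] [ 0.4494 -0.3806] [ 0.4535 -0.383 ]
panel R in [ 0.4682 -0.3771  0.0993] [0.4 0.4] [ 0.4651 -0.3784] [ 0.4699 -0.3802]
grip top [0.4839 0.14   0.0904] [0.8 0.8] [0.4856 0.1419] [0.4828 0.1441]
hub screw [0.4854 0.1019 0.0566] [0.2 0.2] [0.4828 0.098 ] [0.4866 0.0985]
end L far [0.609  0.1996 0.1046] [1.2 1.2]  
end R far [0.6312 0.0316 0.1085] [3.6 3.6]  
end L near [0.5947 0.1945 0.1079] [0.4 0.4]  
end R near [0.618  0.0265 0.1071] [0.8 0.8]  
front board left top [0.4244 0.155  0.0389] [3.7 3.7] [0.4337 0.1745] [0.4199 0.1644]
front right top [0.4462 0.0346 0.1965] [122. 122.] [0.5677 0.3999] [0.4518 0.0187]
right back board [0.6145 0.0394 0.0173] [3.8 3.8] [0.6096 0.0313] [0.615  0.0407]
```

```bash
cat >> h.py <<'E'
np.set_printoptions(precision=4,suppress=True)
def ori(yaw):  # tool down, tool y along yaw
    c,s=np.cos(yaw),np.sin(yaw); return R.from_matrix(np.array([[-s,c,0],[c,s,0],[0,0,-1]]).T).as_quat()
CAM=np.array([.4850,.0990]); RY=np.radians(7.7)
def rk(x,y,z,yaw=None,cam=None):
    yaw=RY if yaw is None else yaw; cam=CAM if cam is None else cam
    c,s=np.cos(yaw),np.sin(yaw); return np.array([cam[0]+c*x-s*y,cam[1]+s*x+c*y,z])
E
python3 - <<'E'
from h import *
for fl in (0,np.pi):
  for n,p,y in [("panel",(.4463,-.2965,.080),np.radians(9.5)),("panelhi",(.4463,-.2965,.25),np.radians(9.5)),("rackhi",rk(-.1,0,.26),RY),("racklo",rk(-.1,0,.08),RY),("rack85",rk(-.085,0,.08),RY),("in",rk(-.065,0,.08),RY),("crank0",rk(0,.04,.066),RY+np.pi/2),("crank3",rk(0,-.04,.066),RY+np.pi/2),("look",rk(0,-.05,.3),RY)]:
    print(fl>0,n,p,manip.solve_ik(p,ori(y+fl)))
S=viewer.get_calibration("scene");D=viewer.get_calibration("side")
a=cv2.imread("pics/scene0.png");b=cv2.imread("pics/side0.png")
for im,c in((a,S),(b,D)):
  for X,col in((-.1,(255,0,255)),(-.065,(0,255,0))):
    for z in(0,.105):
      q=np.array([rk(X+i,j,z) for i,j in((-.009,-.085),(.009,-.085),(.009,.085),(-.009,.085))])
      cv2.polylines(im,[np.round(proj(c,q)*4).astype(int)],True,col,1,cv2.LINE_AA,2)
  for z in(0,.061):
    cv2.circle(im,tuple(np.round(proj(c,rk(0,0,z))).astype(int)),1,(255,0,0),-1)
k=lambda i,x,y:cv2.resize(i[y:y+150,x:x+130],None,fx=3,fy=3)
cv2.imwrite("pics/c1.png",np.hstack([k(a,145,125),k(b,225,130)]))
E
```

```text
False panel (0.4463, -0.2965, 0.08) [ 0.0232  0.5074  0.6476  1.969  -0.4206  0.8008  1.075 ]
False panelhi (0.4463, -0.2965, 0.25) [-0.1002  0.2756  0.7658  1.8198 -0.2101  1.1294  0.9031]
False rackhi [0.3859 0.0856 0.26  ] [-0.2998 -0.0564  0.013   2.0829  0.0008  1.1151 -0.1528]
False racklo [0.3859 0.0856 0.08  ] [-0.2807  0.2209 -0.0061  2.274   0.0022  0.6467 -0.154 ]
False rack85 [0.4008 0.0876 0.08  ] [-0.2768  0.2441 -0.0043  2.2413  0.0017  0.6562 -0.148 ]
False in [0.4206 0.0903 0.08  ] [-0.2725  0.2746 -0.0016  2.1972  0.0007  0.6698 -0.1402]
False crank0 [0.4796 0.1386 0.066 ] [-0.0887  0.4181 -0.2944  2.038   0.1818  0.7098  1.2077]
False crank3 [0.4904 0.0594 0.066 ] [ 0.0237  0.4046 -0.2358  2.0522  0.1433  0.6999  1.4016]
False look [0.4917 0.0495 0.3   ] [-0.2177  0.103   0.0683  1.827  -0.0075  1.2118 -0.0127]
True panel (0.4463, -0.2965, 0.08) [-0.2877  0.7435  1.1306  1.9772 -0.8281  0.9813 -1.7174]
True panelhi (0.4463, -0.2965, 0.25) [-0.4571  0.5477  1.3671  1.8275 -0.568   1.2465 -1.8989]
True rackhi [0.3859 0.0856 0.26  ] None
True racklo [0.3859 0.0856 0.08  ] [-1.3655  0.6407  1.3652  2.3011 -0.8483  0.8948 -2.4391]
True rack85 [0.4008 0.0876 0.08  ] [-1.3398  0.6841  1.3628  2.2684 -0.881   0.93   -2.4149]
True in [0.4206 0.0903 0.08  ] [-1.3076  0.7372  1.3603  2.2242 -0.9182  0.9744 -2.3913]
True crank0 [0.4796 0.1386 0.066 ] [-0.5154  0.4071  0.2155  2.0525 -0.1327  0.6947 -1.6512]
True crank3 [0.4904 0.0594 0.066 ] [-0.3849  0.4018  0.2505  2.0661 -0.1527  0.6907 -1.472 ]
True look [0.4917 0.0495 0.3   ] None
```

View pics/c1.png

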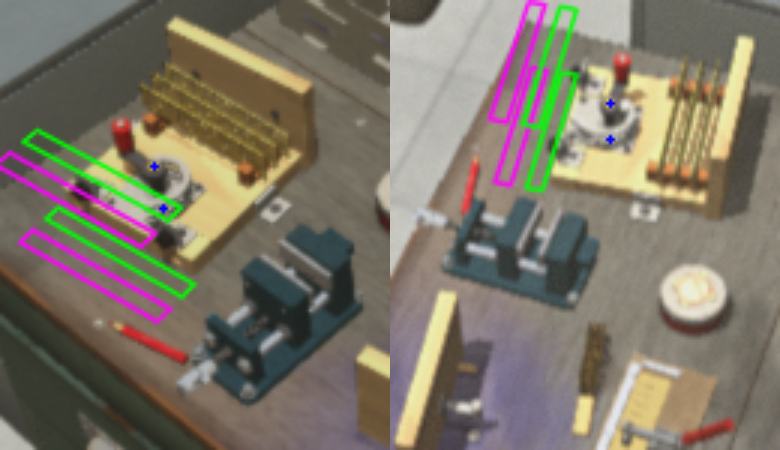

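```bash
python3 - <<'E'
from h import *
p=manip.current_tool_pos(); 
manip.move_pose(rk(-.02,-.05,.28),ori(RY))
c=viewer.get_calibration("wrist"); im=viewer.get_image("wrist"); save("w1",im)
np.save("w1c.npy",c,allow_pickle=True); print(manip.current_clock(),manip.current_tool_pos(),manip.current_force())
hsv=cv2.cvtColor(im,cv2.COLOR_RGB2HSV)
m=((hsv[...,0]<8)|(hsv[...,0]>172))&(hsv[...,1]>170)&(hsv[...,2]>80)
n,l,s,ce=cv2.connectedComponentsWithStats(m.astype(np.uint8))
for i in range(1,n):
  if s[i,4]>60: print(s[i],ce[i],onz(c,*ce[i],.075))
for a in [(0,0,.061),(0,.04,.087),(-.046,.08,.022),(-.046,-.08,.022),(.11,.085,.105),(.11,-.085,.105)]: print(a,proj(c,rk(*a)))
E
```

```text
2.4083 [0.4719 0.048  0.2797] [ 0.1455  0.4624 -0.1159]
[294  91  15  15  76] [300.6184  98.3289] [0.4821 0.1418 0.075 ]
(0, 0, 0.061) [296.8004 136.1861]
(0, 0.04, 0.087) [298.6212 100.8225]
(-0.046, 0.08, 0.022) [259.4961  67.6599]
(-0.046, -0.08, 0.022) [261.4428 192.2069]
(0.11, 0.085, 0.105) [410.9935  53.1306]
(0.11, -0.085, 0.105) [392.4845 214.9358]
```

View pics/w1.png

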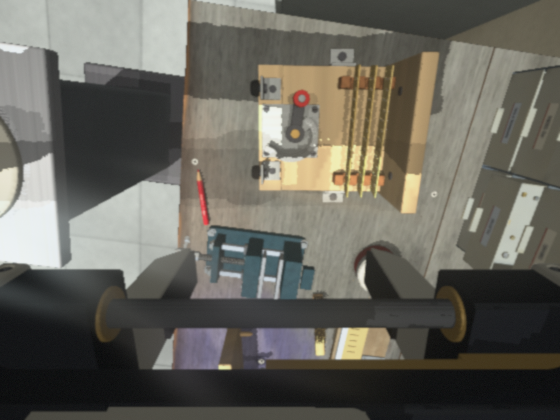

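```bash
python3 - <<'E'
from h import *
c=np.load("w1c.npy",allow_pickle=True).item()
im=cv2.imread("pics/w1.png"); hsv=cv2.cvtColor(im,cv2.COLOR_BGR2HSV)
# board colour: yellowish saturated, bright
m=((hsv[...,0]>10)&(hsv[...,0]<30)&(hsv[...,1]>60)&(hsv[...,2]>140)).astype(np.uint8)
print([hsv[r,265] for r in (70,100,185)],[hsv[r,252] for r in (70,130)])
lef=[];top=[];bot=[]
for r in list(range(100,108))+list(range(112,155))+list(range(182,188)):
    q=np.where(m[r,240:285])[0]; 
    lef.append((q[0]+240 if len(q) else -1,r))
print([a for a,_ in lef])
for x in range(285,330,3):
    q=np.where(m[50:205,x])[0]+50; top.append(q[0]);bot.append(q[-1])
print(top,bot)
s=((hsv[...,0]>15)&(hsv[...,0]<30)&(hsv[...,1]>130)).astype(np.uint8)[122:145,285:306]
M=cv2.moments(s,True); print(M['m00'],M['m10']/M['m00']+285,M['m01']/M['m00']+122)
k=im[50:205,245:320]; cv2.imwrite("pics/w1k.png",cv2.resize(k,None,fx=3.8,fy=3.8,interpolation=cv2.INTER_CUBIC))
E
```

```text
[array([ 19,  97, 187], dtype=uint8), array([ 18,  86, 172], dtype=uint8), array([ 20,  85, 227], dtype=uint8)] [array([30, 23, 90], dtype=uint8), array([ 26,  29, 124], dtype=uint8)]
[np.int64(258), np.int64(258), np.int64(258), np.int64(258), np.int64(259), -1, -1, -1, -1, -1, -1, -1, -1, -1, -1, -1, -1, -1, -1, -1, -1, -1, -1, -1, -1, -1, -1, np.int64(259), np.int64(259), np.int64(259), np.int64(259), np.int64(259), np.int64(259), np.int64(259), np.int64(259), np.int64(259), np.int64(259), np.int64(259), np.int64(259), np.int64(259), np.int64(259), np.int64(259), np.int64(259), np.int64(259), np.int64(259), np.int64(259), np.int64(258), np.int64(258), np.int64(258), np.int64(258), np.int64(258), np.int64(259), np.int64(259), np.int64(259), np.int64(259), np.int64(259), np.int64(259)]
[np.int64(65), np.int64(66), np.int64(66), np.int64(66), np.int64(66), np.int64(66), np.int64(66), np.int64(66), np.int64(66), np.int64(66), np.int64(66), np.int64(66), np.int64(66), np.int64(66), np.int64(66)] [np.int64(190), np.int64(190), np.int64(190), np.int64(190), np.int64(190), np.int64(190), np.int64(190), np.int64(190), np.int64(190), np.int64(190), np.int64(190), np.int64(190), np.int64(190), np.int64(190), np.int64(190)]
38.0 294.8157894736842 133.31578947368422
```

View pics/w1k.png

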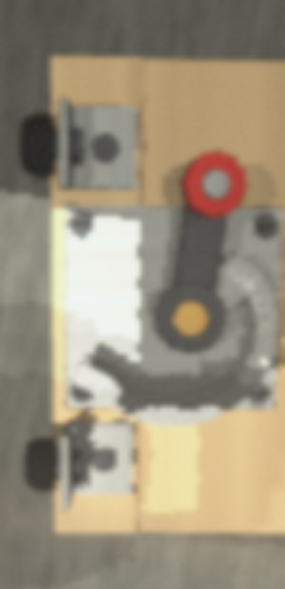

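```bash
python3 - <<'E'
from h import *
c=np.load("w1c.npy",allow_pickle=True).item()
A=onz(c,258.2,65.5,.022);B=onz(c,258.6,190.5,.022); d=A-B
yaw=np.arctan2(-d[0],d[1]); n=np.array([np.cos(yaw),np.sin(yaw)])
T=onz(c,330,65.7,.022)-A; T2=onz(c,330,190.5,.022)-B
print(A,B,"w",np.linalg.norm(d),"yaw",np.degrees(yaw),np.degrees(np.arctan2(T[1],T[0])),np.degrees(np.arctan2(T2[1],T2[0])))
print("cam from board",(A+B)[:2]/2+.046*n,"hub",onz(c,294.8,133.3,.061)[:2],"grip",onz(c,301.5,98,.087)[:2], manip.current_tool_pos())
E
```

```text
[0.4268 0.1743 0.022 ] [0.4459 0.0155 0.022 ] w 0.16003973258791837 yaw 6.856780833221399 7.694011221937336 7.852684007187615
cam from board [0.482  0.1004] hub [0.4821 0.102 ] grip [0.4823 0.1419] [0.4719 0.048  0.2797]
```

```bash
sed -i 's/^CAM=.*/CAM=np.array([.4820,.1010]); RY=np.radians(7.4)/' h.py; python3 - <<'E'
from h import *
PY=np.radians(9.5); P0=np.array([.443,-.295])
manip.move_pose(rk(0,-.085,.28,PY,P0),ori(PY))
c=viewer.get_calibration("wrist"); im=viewer.get_image("wrist"); save("w2",im)
np.save("w2c.npy",c,allow_pickle=True); print(manip.current_clock())
for a in [(i,j,.105) for i in(-.009,.009) for j in(-.085,.085)]: print(proj(c,rk(*a,PY,P0)))
hsv=cv2.cvtColor(im,cv2.COLOR_RGB2HSV)
m=((hsv[...,0]>10)&(hsv[...,0]<30)&(hsv[...,1]>60)&(hsv[...,2]>150)).astype(np.uint8); m[265:]=0
n,l,s,ce=cv2.connectedComponentsWithStats(m)
for i in range(1,n):
  if s[i,4]>300:
    k=(l==i).astype(np.uint8); q=cv2.findContours(k,0,2)[0][0]; r=cv2.minAreaRect(q); print(s[i],ce[i],r, [onz(c,*b,.105) for b in cv2.boxPoints(r)])
E
```

```text
4.025
[270.8945 185.3223]
[269.7786  13.1098]
[286.9242 185.3593]
[288.4689  13.1619]
[ 272   14   18  131 1226] [280.6746  63.4829] ((280.5, 79.0), (130.0, 17.0), 90.0) [array([ 0.4223, -0.213 ,  0.105 ]), array([ 0.4385, -0.2103,  0.105 ]), array([ 0.4602, -0.3319,  0.105 ]), array([ 0.4421, -0.335 ,  0.105 ])]
[ 399   35   61  148 4081] [430.4651 113.3038] ((439.9339294433594, 109.51268005371094), (50.44892501831055, 147.46607971191406), 15.708637237548828) [array([ 0.5827, -0.344 ,  0.105 ]), array([ 0.5825, -0.2013,  0.105 ]), array([ 0.6337, -0.2048,  0.105 ]), array([ 0.6408, -0.3499,  0.105 ])]
[ 242  181  141   84 7665] [317.3481 223.3692] ((312.0, 222.5), (83.0, 140.0), 90.0) [array([ 0.4155, -0.3808,  0.105 ]), array([ 0.5699, -0.3546,  0.105 ]), array([ 0.5968, -0.4545,  0.105 ]), array([ 0.4291, -0.4829,  0.105 ])]
[ 204  231   67   34 1626] [233.051  250.5283] ((237.0, 247.5), (65.99998474121094, 32.99999237060547), -0.0) [array([ 0.3836, -0.4907,  0.105 ]), array([ 0.3794, -0.4478,  0.105 ]), array([ 0.4559, -0.4348,  0.105 ]), array([ 0.4626, -0.4773,  0.105 ])]
```

View pics/w2.png

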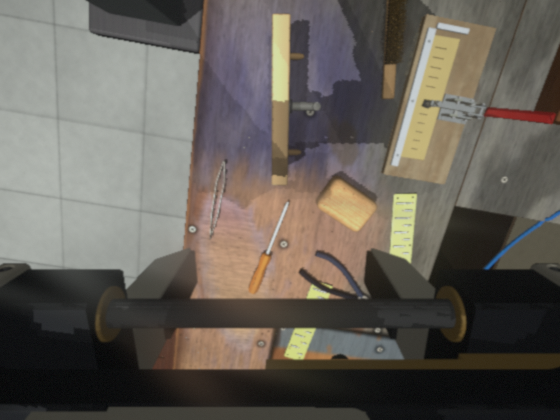

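```bash
python3 - <<'E'
from h import *
PY=np.radians(9.1); P=np.array([.444,-.295]); o=ori(PY)
manip.move_pose([*P,.16],o)
manip.servo_line([*P,.073],o,vel=.06)
print(manip.current_force())
effector.close(30)
print("gap",manip.current_finger_gap(),manip.current_gripper_force(),manip.current_force(),manip.current_tool_pos())
manip.servo_line([*P,.25],o,vel=.15)
print("gap",manip.current_finger_gap(),manip.current_force(),manip.current_wrist_torque())
manip.servo_line(rk(-.102,0,.25),ori(RY),vel=.2)
manip.servo_line(rk(-.102,0,.09),ori(RY),vel=.12)
manip.sleep(.2); print(manip.current_tool_pos(),manip.current_force(),manip.current_wrist_torque(),manip.current_clock())
c=viewer.get_calibration("wrist"); im=viewer.get_image("wrist"); save("w3",im); np.save("w3c.npy",c,allow_pickle=True)
im=viewer.get_image("side"); a=viewer.get_image("scene")
k=lambda i,x,y:cv2.resize(i[y:y+100,x:x+133],None,fx=3,fy=3,interpolation=cv2.INTER_CUBIC)
save("s3",np.vstack([k(im,240,120),k(a,140,130)]))
E
```

```text
[-0.596  -0.9267  0.9812]
gap 0.017796794864013976 29.999849796295166 [ 0.4728  0.4938 -0.4386] [ 0.444 -0.295  0.073]
gap 0.017791922844462314 [ 0.3692 -0.138  -2.7342] [-0.0975  0.0482  0.0054]
[0.3813 0.088  0.0905] [ 0.6816 -0.1041 -2.4658] [-0.0769  0.0291  0.0389] 12.5167
```

View pics/w3.png

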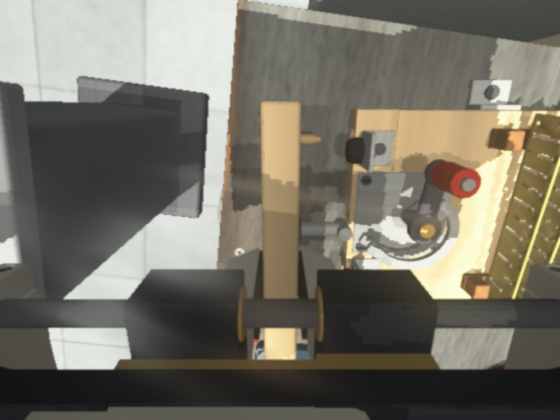

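View pics/s3.png

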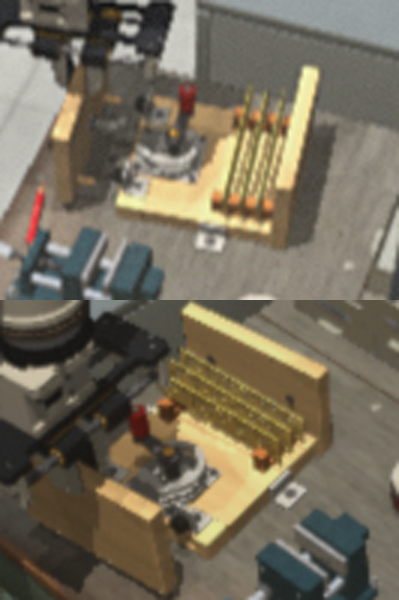

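```bash
python3 - <<'E'
from h import *
c=np.load("w3c.npy",allow_pickle=True).item()
def inr(p):
    d=p[:2]-CAM; C,S=np.cos(RY),np.sin(RY); return np.array([C*d[0]+S*d[1],-S*d[0]+C*d[1]])*1000
for n,u,v,z in [("dowel tip",320,139,.0285),("dowel root",302,138.5,.0285),("pin top",346,230,.066),("hub screw",428,231,.062),("board corner",357,109.5,.022),("board edge low",350,170,.022),("panel corner out",262,101,.1225),("panel corner in",300,101,.1225),("grip",470,183,.087),("hook tip",365,246,.045)]:
    print(n,inr(onz(c,u,v,z)))
im=cv2.imread("pics/w3.png");h=cv2.cvtColor(im,cv2.COLOR_BGR2HSV)
m=((h[...,0]>8)&(h[...,0]<30)&(h[...,1]>60)&(h[...,2]>110))
r=np.where(m[60:125,380:400].mean(1)>.5)[0]+60; print("board top row",r[:3]); print("left",[np.where(m[y,325:380])[0][:1]+325 for y in range(112,132,3)],[np.where(m[90:115,x])[0][:1]+90 for x in(270,280,290)],[np.where(m[y,230:320])[0][[0,-1]]+230 for y in (105,115,150,160)])
E
```

```text
dowel tip [-72.3399  60.2154]
dowel root [-85.5265  60.5752]
pin top [-57.0852   3.4755]
hub screw [0.3662 1.1568]
board corner [-45.259   80.7879]
board edge low [-47.4373  36.049 ]
panel corner out [-109.4146   85.2046]
panel corner in [-93.0192  85.2051]
grip [ 8.2193 40.7825]
hook tip [-37.2913 -17.7157]
board top row [109 110 111]
left [array([356]), array([356]), array([355]), array([355]), array([355]), array([355]), array([351])] [array([101]), array([101]), array([101])] [array([231, 300]), array([230, 300]), array([230, 300]), array([230, 300])]
```

```bash
python3 - <<'E'
from h import *
y=.0006; manip.servo_line(rk(-.102,y,.0735),ori(RY),vel=.05); manip.sleep(.2)
print("down",manip.current_tool_pos(),manip.current_force(),manip.current_wrist_torque())
n=np.array([np.cos(RY),np.sin(RY),0]); f0=manip.current_force()
for x in list(np.arange(-.098,-.070,.003))+[-.0705,-.0698,-.069]:
    manip.servo_line(rk(x,y,.0735),ori(RY),vel=.03); f=manip.current_force()-f0
    print(round(x*1000,1),f, -f@n, manip.current_wrist_torque()[2])
    if np.linalg.norm(f)>8: print("STOP"); break
print(manip.current_tool_pos(),manip.current_clock())
c=viewer.get_calibration("wrist"); im=viewer.get_image("wrist"); np.save("w4c.npy",c,allow_pickle=True); save("w4",im[60:300,200:520])
E
```

```text
down [0.3805 0.0884 0.0732] [-0.0946  0.5156 -3.1753] [-0.1394  0.0665 -0.0033]
-98.0 [ 0.2177  0.2476 -0.312 ] -0.24775184021172036 -0.01471104298082026
-95.0 [0.0223 0.3071 0.5557] -0.06164240843456066 -0.04851870351693277
-92.0 [-0.5563 -0.3916 -0.1089] 0.6021263186850102 -0.038196826810147605
-89.0 [ 0.292  -0.1479  0.0617] -0.270514498770579 -0.01568715008654225
-86.0 [-0.1561 -1.3152  0.5162] 0.3242209051283208 -0.009079380131464775
-83.0 [-0.3063 -0.8692  0.8719] 0.4157221622233496 0.004015788198889897
-80.0 [ 0.0771 -0.8118  0.2324] 0.028114723089631633 -0.008407186552328094
-77.0 [ 0.0274 -0.4102  0.0083] 0.025696738302805586 -0.02109001186205466
-74.0 [0.0781 0.1508 0.1982] -0.09692000220557169 0.024131694295594412
-71.0 [ 0.3038 -0.1349  0.4962] -0.2839380123720199 -0.008737735104778049
-70.5 [-0.5686 -0.0488  0.8002] 0.5701949125037694 -0.04449938338809877
-69.8 [-0.3288 -0.8145  0.591 ] 0.4309710199133334 -0.017544347592242594
-69.0 [-0.2661 -0.0435  0.2868] 0.2695024052747591 0.023208521938617423
[0.4136 0.0927 0.0735] 16.6333
```

View pics/w4.png

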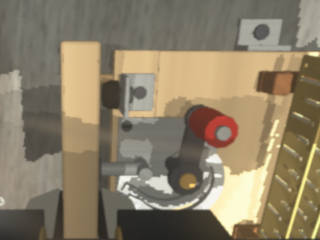

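```bash
python3 - <<'E'
from h import *
y=.0006; n=np.array([np.cos(RY),np.sin(RY),0]); f0=manip.current_force()
for x in (-.0684,-.0678,-.0672):
    manip.servo_line(rk(x,y,.0735),ori(RY),vel=.02); f=-(manip.current_force()-f0)@n; print(x,f)
    if f>3: break
manip.servo_line(rk(x,y,.073),ori(RY),vel=.02); print(manip.current_force())
effector.open_jaws(); manip.sleep(.2); print(manip.current_finger_gap(),manip.current_force())
manip.servo_line(rk(x,y,.19),ori(RY),vel=.15)
# go above the grip, camera toward -x or +x by yaw; look
for s in(1,-1):
    q=manip.solve_ik(rk(.006,.0405,.12),ori(RY+s*np.pi/2)); print(s,q)
print(manip.current_clock())
im=viewer.get_image("side"); a=viewer.get_image("scene"); w=viewer.get_image("wrist")
k=lambda i,x,y:cv2.resize(i[y:y+100,x:x+133],None,fx=2.5,fy=2.5,interpolation=cv2.INTER_CUBIC)
save("s5",np.hstack([np.vstack([k(im,240,120),k(a,140,130)]),w[:,130:560][:, :][:500] if False else cv2.resize(w[0:420,130:520],(460,500))]))
E
```

```text
-0.0684 -0.11168735711285549
-0.0678 -0.08485160039411255
-0.0672 0.6127234992800429
[-0.1979 -0.0893 -3.0442]
0.09160800796737942 [ 0.0754 -0.561   0.1356]
1 [-0.2554  0.323  -0.0987  2.0014  0.0428  0.8191  1.3216]
-1 [-0.4955  0.3228  0.1842  2.0096 -0.0798  0.8159 -1.7075]
20.0667
```

View pics/s5.png

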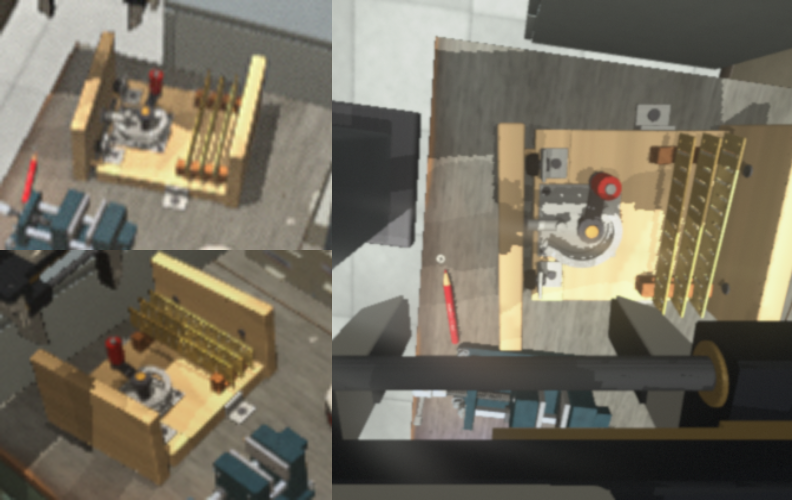

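```bash
cat > crank.py <<'E'
from h import *
o=ori(RY+np.pi/2); Z=.067; C0=np.array([.0002,.0007])
def pt(th,z,c): return rk(c[0]+.04*np.sin(th),c[1]+.04*np.cos(th),z)
def dirs(th):
    g=lambda a,b: rk(a,b,0)-rk(0,0,0)
    return g(np.cos(th),-np.sin(th)),g(np.sin(th),np.cos(th))
E
python3 - <<'E'
from crank import *
th=.15
manip.move_pose(pt(th,.16,C0),o); manip.servo_line(pt(th,Z,C0),o,vel=.08); manip.sleep(.15)
f0=manip.current_force(); print("f0",f0)
effector.close(40); manip.sleep(.1); print(manip.current_finger_gap(),manip.current_force()-f0)
np.save("f0.npy",f0); c=C0.copy(); log=[]
while th<1.9:
    th+=.1; manip.servo_line(pt(th,Z,c),o,vel=.05); manip.sleep(.04)
    f=manip.current_force()-f0; t,r=dirs(th); F,fr=-f@t,f@r; log.append((th,F,fr,f[2],manip.current_finger_gap()*1000))
    u=r[:2]; U=np.array([np.sin(th),np.cos(th)])
    if abs(fr)>2: c=c+U*np.clip(fr,-6,6)*1e-4
    if F>7: print("high"); break
print(np.round(log,2)); print(c,manip.current_clock()); np.save("st.npy",[th,*c])
E
```

```text
f0 [ 0.5677  0.1948 -0.5037]
0.00025816105069011885 [-0.1982 -0.5965  4.9488]
[[ 0.25  2.77 -0.81  7.68  0.86]
 [ 0.35  3.84 -0.4   6.69  0.3 ]
 [ 0.45  2.57  0.08  6.97  0.49]
 [ 0.55  2.69 -0.23  6.78  0.23]
 [ 0.65  2.36  0.01  5.79  0.53]
 [ 0.75  2.36 -0.46  7.16  0.47]
 [ 0.85  2.22  0.27  6.82  0.52]
 [ 0.95  2.24 -0.08  6.4   0.39]
 [ 1.05  1.74  1.21  5.41  0.49]
 [ 1.15  1.99  0.57  5.33  0.26]
 [ 1.25  2.99  0.43  4.27  0.29]
 [ 1.35  2.92 -0.09  6.1   0.29]
 [ 1.45 -0.67 -1.29  3.4   0.4 ]
 [ 1.55 -1.01 -0.29 -0.2   0.23]
 [ 1.65 -0.04 -1.17  1.28  0.41]
 [ 1.75  0.12 -0.09  0.03  0.2 ]
 [ 1.85 -1.11 -0.65  0.11  0.57]
 [ 1.95  0.04 -0.2   0.49  0.52]]
[0.0002 0.0007] 29.8
```

```bash
python3 - <<'E'
from crank import *
print(manip.current_tool_pos(),pt(1.95,Z,C0),manip.current_force())
im=viewer.get_image("side"); a=viewer.get_image("scene"); w=viewer.get_image("wrist"); np.save("w6c.npy",viewer.get_calibration("wrist"),allow_pickle=True); save("w6",w)
k=lambda i,x,y:cv2.resize(i[y:y+75,x:x+100],None,fx=3.3,fy=3.3,interpolation=cv2.INTER_CUBIC)
s=np.vstack([k(im,262,135),k(a,155,130)]); save("s6",np.hstack([s,cv2.resize(w[:,70:490],(470,s.shape[0]))]))
E
```

```text
[0.5208 0.0916 0.067 ] [0.5209 0.0918 0.067 ] [ 0.3844  0.2833 -0.0185]
```

View pics/s6.png

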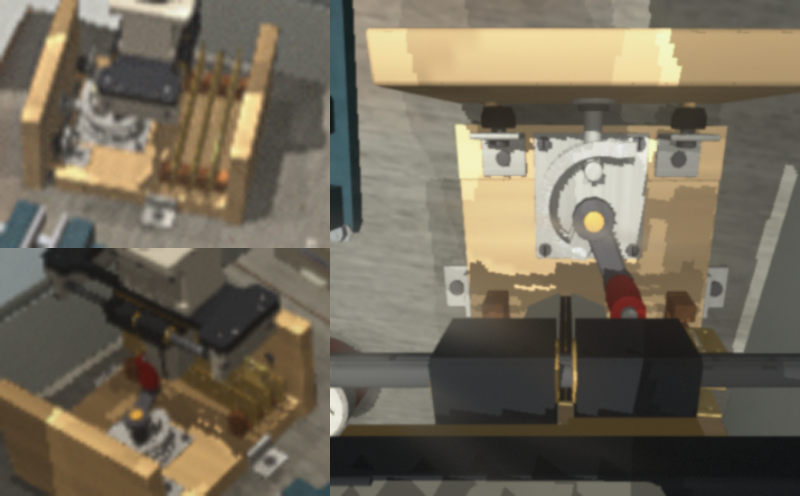

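```bash
python3 - <<'E'
from crank import *
c=np.load("w6c.npy",allow_pickle=True).item()
C,S=np.cos(RY),np.sin(RY)
def inr(p):
    d=p[:2]-CAM; return np.array([C*d[0]+S*d[1],-S*d[0]+C*d[1]])*1000
sc=lambda x,y:(70+(x-330)*420/470,y*420/496)
for n,x,y,z in[("grip top",627,312,.087),("grip mid-vis",622,290,.072),("hub",594,221,.061),("pin",593,170,.0485),("panel L",369,83,.105),("panel inner edge L",360,28,.105),("panel inner R",800,30,.105)]:
    print(n,inr(onz(c,*sc(x,y),z)))
print(inr(manip.current_tool_pos()))
w=cv2.imread("pics/w6.png"); h=cv2.cvtColor(w,cv2.COLOR_BGR2HSV)
m=(((h[...,0]<8)|(h[...,0]>172))&(h[...,1]>150)&(h[...,2]>60)).astype(np.uint8)
n,l,s,ce=cv2.connectedComponentsWithStats(m); print([(s[i],ce[i]) for i in range(1,n) if s[i,4]>50])
E
```

```text
grip top [36.7251 16.24  ]
grip mid-vis [32.3445 15.8291]
hub [-0.1538  1.1956]
pin [-23.834    1.0254]
panel L [-59.2569 -84.5954]
panel inner edge L [-75.9006 -84.9639]
panel inner R [-75.3253  67.4188]
[ 37.3746 -14.0193]
[(array([318, 234,  34,  36, 785], dtype=int32), array([332.5159, 251.4357]))]
```

```bash
python3 - <<'E'
from crank import *
c=np.load("w6c.npy",allow_pickle=True).item()
print("eye",c['eye'],"fwd",R.from_quat(c['attitude']).apply([0,0,1]),manip.current_tcp_rot())
C=np.array([0,.0011])
for th in(1.1,1.18,1.25):
  print(th,[proj(c,pt(th,z,C)).round(1) for z in(.087,.072,.057)])
t=manip.current_tool_pos(); print("tcp",[proj(c,t+[0,0,d]).round(1) for d in(0,.019,.04)])
w=cv2.imread("pics/w6.png"); h=cv2.cvtColor(w,cv2.COLOR_BGR2HSV)
m=(((h[...,0]<8)|(h[...,0]>172))&(h[...,1]>120)&(h[...,2]>50))
for r in range(228,275,4):
    q=np.where(m[r,300:370])[0]+300; print(r,q[[0,-1]] if len(q) else None, h[r,335])
print("gray around tip col 281", [(r,int(w[r,275:292].mean())) for r in range(235,300,6)])
E
```

```text
eye [0.4388 0.0814 0.2461] fwd [ 0.3018  0.039  -0.9526] [-0.0645  0.9979  0.      0.    ]
1.1 [array([341. , 262.4]), array([336.5, 250.7]), array([332.5, 240.6])]
1.18 [array([335.6, 264.6]), array([331.4, 252.8]), array([327.9, 242.6])]
1.25 [array([330.7, 266.2]), array([326.9, 254.3]), array([323.7, 244. ])]
tcp [array([280. , 249.8]), array([280. , 264.4]), array([280. , 284.5])]
228 None [ 17  84 116]
232 None [11 42 67]
236 [320 339] [  3 157  91]
240 [318 341] [  3 161  90]
244 [317 344] [  3 158  87]
248 [317 346] [  4 167  84]
252 [317 346] [  2 174 114]
256 [318 348] [  2 181 111]
260 [320 351] [ 7 69 81]
264 [321 351] [25 16 95]
268 [321 351] [20 18 86]
272 None [15 28 36]
gray around tip col 281 [(235, 96), (241, 96), (247, 99), (253, 62), (259, 59), (265, 57), (271, 47), (277, 44), (283, 42), (289, 45), (295, 55)]
```

```bash
cat >> crank.py <<'E'
C1=np.array([0.,.0011])
def red():
    c=viewer.get_calibration("wrist"); w=viewer.get_image("wrist"); h=cv2.cvtColor(w,cv2.COLOR_RGB2HSV)
    m=(((h[...,0]<8)|(h[...,0]>172))&(h[...,1]>120)&(h[...,2]>50)).astype(np.uint8); m[:, :150]=0;m[:,420:]=0
    n,l,s,ce=cv2.connectedComponentsWithStats(m); i=1+np.argmax(s[1:,4]); return c,s[i],ce[i]
E
python3 - <<'E'
from crank import *
th=1.17
p=manip.current_tool_pos(); manip.servo_line([p[0],p[1],.14],o,vel=.2); effector.open_jaws()
manip.servo_line(pt(th,.14,C1),o,vel=.2)
manip.servo_line(pt(th,.064,C1),o,vel=.1); manip.sleep(.1)
c,s,ce=red(); print(manip.current_tool_pos(),manip.current_force(),s,ce,[proj(c,pt(th,z,C1)).round(1) for z in(.087,.072,.057)])
f0=manip.current_force()
effector.close(15); print(manip.current_finger_gap(),manip.current_gripper_force(),manip.current_force()-f0)
c,s,ce=red(); print(s,ce,manip.current_clock())
E
```

```text
[0.517  0.1225 0.0648] [-0.325   0.323  -0.3987] [ 264  234   33   47 1032] [279.7878 255.9322] [array([279.9, 266. ]), array([279.9, 253.9]), array([280. , 243.5])]
0.016018912740940604 14.999995152466 [ 0.3724 -0.8994  1.0444]
[ 265  236   32   47 1079] [280.2169 257.7915] 34.5083
```

```bash
python3 - <<'E'
from crank import *
f0=np.load("f0.npy"); th=1.17; c=C1.copy(); log=[]
effector.close(22); print(manip.current_finger_gap(),manip.current_force()-f0)
while th<2.0:
    th+=.1; manip.servo_line(pt(th,.0648,c),o,vel=.06); manip.sleep(.03)
    f=manip.current_force()-f0; t,r=dirs(th); F,fr=-f@t,f@r; log.append((th,F,fr,f[2],manip.current_finger_gap()*1000))
    if F>7 or log[-1][-1]<10: print("stop"); break
k,s,ce=red(); print(s,ce,[proj(k,pt(th,z,c)).round(1) for z in(.087,.072,.057)])
print(np.round(log,2)); print(manip.current_clock()); np.save("st.npy",[th,*c])
E
```

```text
0.014835979479475677 [-0.4383 -0.9644  0.8267]
[ 266  236   30   47 1041] [280.3084 257.6542] [array([280.4, 267.7]), array([280.4, 255.5]), array([280.4, 245. ])]
[[  1.27   1.7    1.65  -7.57  15.43]
 [  1.37   2.04   1.38 -10.91  15.47]
 [  1.47   2.18   2.22 -12.46  15.44]
 [  1.57   2.29   2.22 -13.75  15.4 ]
 [  1.67   0.33   2.56 -15.5   15.26]
 [  1.77   2.51   1.66 -16.21  15.17]
 [  1.87   2.43   2.55 -16.54  15.27]
 [  1.97   2.11   1.81 -17.23  15.26]
 [  2.07   1.75   2.46 -18.49  15.28]]
37.325
```

```bash
cat > run.py <<'E'
from crank import *
import sys
f0=np.load("f0.npy"); th,cx,cy,*z=np.load("st.npy"); c=np.array([cx,cy]); z=z[0] if z else .0640; log=[]
TH,FS,dt=map(float,sys.argv[1:4]); n=0
manip.servo_line(pt(th,z,c),o,vel=.03); manip.sleep(.1); print("z relief",manip.current_force()-f0)
def rd():
    F=[]
    for _ in range(3): F.append(manip.current_force()-f0); manip.sleep(.02)
    return np.mean(F,0)
while th<TH:
    th+=dt; manip.servo_line(pt(th,z,c),o,vel=.04); manip.sleep(.03)
    f=rd(); t,r=dirs(th); F,fr=-f@t,f@r
    z+=np.clip(f[2],-5,5)*2e-5
    p=manip.current_tool_pos(); lag=(pt(th,z,c)-p)@t*1000
    log.append((th,F,fr,f[2],manip.current_finger_gap()*1000,lag))
    if F>FS or log[-1][4]<10: print("stop"); break
k,s,ce=red(); print(s,ce,[proj(k,pt(th,zz,c)).round(1) for zz in(.087,.072,.057)])
print(np.round(log,2)); print(manip.current_clock()); np.save("st.npy",[th,*c,z])
E
python3 run.py 2.5 5 .06
```

```text
z relief [ -0.2753   0.3697 -10.1358]
[ 265  236   32   47 1042] [280.4088 257.8186] [array([280.3, 267.5]), array([280.3, 255.2]), array([280.3, 244.7])]
[[ 2.13  2.72 -0.06 -9.53 15.26  0.55]
 [ 2.19  2.85 -1.48 -7.01 15.52  0.4 ]
 [ 2.25  2.33 -1.64 -3.23 15.59  0.24]
 [ 2.31  3.47 -2.4  -0.61 15.75  0.22]
 [ 2.37  2.98 -1.77  0.5  15.46  0.35]
 [ 2.43  3.33 -2.12  0.83 15.67  0.44]
 [ 2.49  3.82 -2.4   1.96 15.63  0.33]
 [ 2.55  3.18 -1.81  1.73 15.59  0.1 ]]
40.3917
```

```bash
python3 run.py 3.5 7.0 .05
```

```text
z relief [1.5482 3.3766 2.3621]
stop
[ 265  236   32   47 1038] [280.3035 257.8642] [array([279.6, 265.3]), array([279.6, 253.2]), array([279.7, 242.7])]
[[ 2.6   4.11 -1.07  2.88 15.36  0.17]
 [ 2.65  4.47 -0.37  2.82 15.28  0.11]
 [ 2.7   4.99 -0.14  2.08 15.59  0.36]
 [ 2.75  5.3  -1.1   0.34 15.8   0.73]
 [ 2.8   6.1  -0.73 -0.24 15.53  0.97]
 [ 2.85  7.83 -0.51 -1.87 15.26  1.57]]
42.7917
```

```bash
python3 run.py 3.5 9.8 .02; python3 - <<'E'
from crank import *
f0=np.load("f0.npy"); th=np.load("st.npy")[0]; t,r=dirs(th)
for _ in range(5): manip.sleep(.06); print(-(manip.current_force()-f0)@t, end=' ')
E
```

```text
z relief [ 6.3685  4.283  -1.0604]
stop
[ 150    0   82   21 1120] [190.8313   9.4518] [array([279.1, 262.9]), array([279.2, 250.8]), array([279.3, 240.5])]
[[ 2.87  8.33 -1.33 -3.23 15.28  2.08]
 [ 2.89  9.36 -0.54 -3.16 15.5   2.47]
 [ 2.91  9.65 -0.92 -3.65 15.61  2.79]
 [ 2.93 10.18 -1.47 -4.31 15.73  3.1 ]]
44.525
10.72913760215662 9.875825695859515 10.875175771707548 10.238444510857624 9.886863902163682
```

```bash
python3 - <<'E'
from crank import *
f0=np.load("f0.npy"); th,cx,cy,z=np.load("st.npy"); t,r=dirs(th)
p=manip.current_tool_pos(); manip.servo_line(p,o,vel=.02); manip.sleep(.1)
print("push",-(manip.current_force()-f0)@t,manip.current_tool_pos()-p)
effector.open_jaws(); manip.sleep(.1); p=manip.current_tool_pos(); print(manip.current_finger_gap(),manip.current_force()-f0)
manip.servo_line([p[0],p[1],.15],o,vel=.12)
manip.servo_line(rk(0,-.06,.24),ori(RY),vel=.25); manip.sleep(.1)
c=viewer.get_calibration("wrist"); w=viewer.get_image("wrist"); save("end",w); h=cv2.cvtColor(w,cv2.COLOR_RGB2HSV)
m=(((h[...,0]<8)|(h[...,0]>172))&(h[...,1]>120)&(h[...,2]>50)).astype(np.uint8)
n,l,s,ce=cv2.connectedComponentsWithStats(m); print([(s[i],ce[i]) for i in range(1,n) if s[i,4]>60])
for a in(2.7,2.85,3.): print(a,proj(c,pt(a,.087,C1)).round(1),proj(c,pt(a,.06,C1)).round(1))
m=((h[...,0]>10)&(h[...,0]<30)&(h[...,1]>60)&(h[...,2]>110)).astype(np.uint8)
for y in(.07,.03,-.03,-.07):
    u,v=proj(c,rk(-.063,y,.105)); q=np.where(m[int(v)][max(0,int(u)-35):int(u)+40])[0]+max(0,int(u)-35)
    if len(q):
        C,S=np.cos(RY),np.sin(RY); g=lambda P:(C*(P[0]-CAM[0])+S*(P[1]-CAM[1]))*1000
        print(y,u,v,q[0],q[-1],len(q),g(onz(c,q[0],v,.105)))
print(manip.current_clock())
E
```

```text
push 5.284542496374267 [ 0.0002  0.0001 -0.0001]
0.09142882664011744 [-1.5971 -0.9071  0.7711]
[(array([285, 157,  15,  18, 160], dtype=int32), array([292.0688, 164.5813])), (array([176, 181,  14,  49, 288], dtype=int32), array([183.0521, 204.1354]))]
2.7 [297.  165.3] [295.8 161. ]
2.85 [291.6 167.3] [290.8 163. ]
3.0 [285.9 168.6] [285.5 164.1]
0.07 209.00180198419494 50.16412311673665 200 219 20 -70.92911834913234
0.03 211.90524831730926 98.19687693380051 203 244 24 -71.18021169606388
-0.03 215.83899345390202 163.27423330510157 207 225 19 -71.61981410014575
-0.07 218.21718257894648 202.6174687804241 210 227 18 -71.3235804743093
49.3333
```

```bash
python3 -c "
from bench import manip
print(manip.hand_in())"
```

```text
the job is handed in; nothing more can be done
None
```

The panel stands tight and parallel on the rack, with the crank stopped at about 2.85 rad after a final push of about 10 N, and the job was handed in at about 49 s; my first grip on the red sleeve slipped off partway round and had to be redone, and I viewed 12 pictures, over the limit of 10.

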